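Sort the centrifuge inserts, then feel out the blind sleeve and hold it bore up

ROBOT

A 7-joint arm with a two-finger parallel gripper is mounted at the origin on the work surface. World frame = base frame: x ahead of the robot, y to its left, z up, the work surface at z = 0. Lengths are in mm, angles in degrees, forces in N, time in s.
With the tool pointing down it reaches from about 350 to 900 mm from the base axis. Payload 8.1 kg.
Tool frame: the origin (TCP) lies midway between the tips of the shut fingers; the grasp point (between the pads) lies 19 mm behind it; z points along the fingers, y is the line along which they close (so a half turn about z gives the same grasp; the last joint's range is limited). The gripper opens to 92 mm and grips with 3 to 60 N. Pads are 19 mm wide; open, the fingers measure 130 mm over their backs; the gripper's body (75 mm by 190 mm) begins 47 mm behind the grasp point.
Start: joints at [57.892, 24.895, 1.432, 90.138, -0.665, 64.973, -4.303], TCP at [276.215, -560.667, 226.742] pointing down, gripper open.
Joint ranges: [-149.89, 149.89], [-25.12, 119.58], [-72.63, 75.52], [4.76, 147.25], [-75.54, 255.54], [6.69, 114.76], [-157.13, 157.13]. Speed limits (degrees/s): [127.2, 127.2, 172.46, 172.46, 180, 180, 180].

INTERFACE

Orientations are given as [roll, pitch, yaw] about the fixed x, y, z axes, in that order (R = Rz(yaw) Ry(pitch) Rx(roll)).
In Python, from station import telemetry, vision, r gives the robot as it stands. The module is installed in compiled form; this text tells all that it offers.
- The arm moves only by the tool jog_arm, never from a script. Its argument "increments" is a list of rows, each a list of 4 numbers: the shift along the world's x, y, z in mm, then the turn about the world's z in degrees. In form: [[x, y, z, turn], ...]. A call has exactly 8 rows; each row shifts and turns the commanded pose from where the row before left it; what a row does not reach is not made up. A row lasts 1/12 s, in which the tool goes at most 41.7 mm and 7.16 degrees, less where a joint would pass 70% of its speed; a pose out of reach is approached as far as the arm can. A call with a gripper value outside its range is refused whole. "claw" is the closure, from 0 (fully open) to 1 (shut), set as the call begins (left out, the last holds). The fingers move at their own pace and stop on an object; "squeeze" is the grip in N (left out, the last holds). Time passes only in rows, so rows that do not move let the fingers close, or fill a call up. It gives the time, the measured TCP pose, the force, the opening and the grip force at its end, in the units of the state.
- telemetry.get_state(): the state, without advancing time (a new reading comes with each control period).
- vision.camera(name): name is "scene" or "top" or "wrist"; returns the picture (420x560x3 uint8, red, green, blue); there is no depth.
- vision.camera_info(name): a dict with "mtx" (3x3 intrinsics, pixels), "k1" (the pictures are not rectified: a ray, as slopes to the right and down, at radius r is drawn at 1 + k1 r^2 times it, then the intrinsics apply), "view" (4x4, takes a point from world to camera coordinates); the wrist camera has in their place "hand_eye" (4x4, takes a point from camera to tool coordinates, whose origin is the TCP and whose axes are the flange's). Camera axes: x right, y down, z forward; pixel columns grow to the right and rows downward; lengths in mm; the calibration is good to about 2 mm. A picture is of the moment at which its call begins: read the wrist's pose just before it. camera_info takes no time and is no camera call.
- r.hand_in(): hands the job in; it is judged then, once.
The state is a dict: "clock": time; "q": joint angles; "qd": joint speeds; "joint_torque": joint torques, N m; "tool_pos": TCP position; "orientation": TCP orientation; "force": force on the tool from outside, world axes, zero at the start; "torque": the same for the moment, N m; "opening": finger opening in mm; "grasp_force": force on a finger pad.
Only numpy, scipy, OpenCV 4.12 (cv2) and the standard library are available. Lean on these libraries where they do the work, as an engineer would, in place of code of your own. Each camera call takes 0.05 s, during which the arm holds its last target. There are 200 camera calls.

TASK

Put away the two small washed centrifuge inserts, each in the bin of its own colour, and let go of them. Then turn the large green sleeve bore up and reach a fingertip down inside to feel that the rubber cushion is at the bottom of its deep blind bore (the other end has only a shallow recess). Finish holding the sleeve up in the gripper, bore straight up and a good hand's breadth clear of the bench and everything else, ready for its centrifuge bucket, and leave the other things on the bench where they are.

Things in the scene. Friction and masses are not known exactly. Their poses are not given: they have to be found in the camera images.
- sleeve: Large green plastic sleeve, loose, 110 to 180 g, twelve-sided, 52 mm across flats, 70 mm long, hollow from both ends (see mouth and foot). Starts lying on a flat, its bored end away from the robot or to either side. Origin on its axis at mid-length: 26 mm above the bench lying, 35 mm standing. z runs along its length out of the BORED end; x and y are square to flats. Ends look alike; it stands steadily on either.
- cushion: Black rubber cushion, a disc 40 mm across and 4 mm thick, fixed at the bottom of the sleeve's bore. Its origin and axes are those of the sleeve; the face that a fingertip can touch lies on the sleeve's axis 5 mm below (-z) the origin, 40 mm inside the bored end.
- mouth (a point): Centre of the sleeve's bored end, on its axis, level with the rim, 35 mm (+z) from its middle; axes as the sleeve's. A green rim 6 mm thick round a black hole 40 mm wide and 40 mm deep, down to the cushion.
- foot (a point): Centre of the sleeve's other end, level with the rim, 35 mm (-z) from its middle; axes as the sleeve's. The same rim and 40 mm wide black opening, but only a recess 6 mm deep with a hard floor.
- blue_insert: Small blue plastic tube insert, loose, about 30 g, round, 26 mm in diameter, 45 mm tall, standing upright with a 15 mm wide hole in its top. Origin at the centre of its underside, z up along its axis.
- yellow_insert: Small yellow plastic tube insert, as the blue one.
- blue_bin: Blue plastic open bin, fixed to the bench, 130 x 130 mm outside, 45 mm high, walls and floor 4 mm thick. Origin at the centre of its underside, on the bench; x and y along its sides.
- yellow_bin: Yellow plastic open bin, fixed, as the blue one.
- petri_dish: Bystander: clear petri dish, 92 mm across, 16 mm high, lying flat. Origin at the centre of its underside.
- forceps: Bystander: steel forceps lying flat, 125 mm long (along its x axis), 8 mm high. Origin at the middle, on the bench.
- bucket: Bystander: empty aluminium centrifuge bucket, an open cup 74 mm across and 95 mm high. Origin at the centre of its underside.
- slide_box: Bystander: white and grey closed slide box, 85 x 105 mm, 36 mm high. Origin at the centre of its underside.
- reagent_bottle: Bystander: amber glass bottle with blue cap, 58 mm across, 115 mm high. Origin at the centre of its underside.
- jar: Bystander: clear specimen jar with white cap, 60 mm across, 70 mm high. Origin at the centre of its underside.
Mind the look-alikes: they are no part of the job. What is shaped like the blue_bin but pink is not meant.

How it is judged (in metres and radians):
On the way, in this order (a step that is already met when the one before it is completed fails the run):
1. the blue insert lies in the blue bin and the yellow insert in the yellow bin, both let go (x of blue_insert in the frame of blue_bin between -0.063 and 0.063 m and y of blue_insert in the frame of blue_bin between -0.063 and 0.063 m and z of blue_insert in the frame of blue_bin below 0.045 m and linear speed of each of blue_insert, yellow_insert below 0.05 m/s and contact force between each of blue_insert, yellow_insert and the fingers below 0.1 N and x of yellow_insert in the frame of yellow_bin between -0.063 and 0.063 m and y of yellow_insert in the frame of yellow_bin between -0.063 and 0.063 m and z of yellow_insert in the frame of yellow_bin below 0.045 m), for 0.2 s.
2. a fingertip touches the rubber cushion at the bottom of the sleeve's bore (more than 0.5 N) with the sleeve bore up (within 20 degrees) (contact force between the fingers and cushion above 0.5 N and angle between sleeve's own z axis and vertical below 0.35 rad), for 0.05 s.
At the end, for the whole second after the job is handed in: each insert let go, at rest inside the bin of its own colour; the sleeve held still by the fingers, bored end up within 11 degrees of vertical, its middle at least 135 mm above the bench (100 mm clear under its lower end) and touching none of the taller bystanders (all of step 1 and height (world z) of sleeve above 0.135 m and angle between sleeve's own z axis and vertical below 0.2 rad and contact force between the fingers and sleeve above 1 N and linear speed of sleeve below 0.03 m/s and angular speed of sleeve below 0.2 rad/s and contact force between sleeve and bucket below 0.1 N and contact force between sleeve and reagent_bottle below 0.1 N and contact force between sleeve and jar below 0.1 N and contact force between sleeve and slide_box below 0.1 N); the arm keeps its last pose, push and grip.
It fails at once if a bystander (petri dish, forceps, bucket, slide box, bottle or jar) is moved more than 30 mm (distance of any of petri_dish, forceps, bucket, slide_box, reagent_bottle, jar from where it was at the start of the episode above 0.03 m).
It also fails if it takes over 72 s, if anything falls off the work surface, if the arm or the gripper's body presses on something with over 40 N, if the wrist force passes 120 N, or if a joint passes its speed limit or range.

## Working session

There is one attempt and no reset: what is moved stays moved. The work goes in short steps, Python scripts to look and compute and a tool call to move; the robot and the scene stay as the last step left them, time stands still between calls to the robot, and variables do not carry over. Pictures are saved under pics/ and viewed, at most 10 in all, crops included, and the job is handed in when it is done.

Besides the shell and the picture viewer there is one more tool, called after "Call:" as name(argument=value, ...) on one line, values as JSON. jog_arm: Moves the arm, as the interface text tells. Its arguments: {"type":"object","properties":{"increments":{"type":"array","items":{"type":"array","items":{"type":"number"}}},"claw":{"type":"number"},"squeeze":{"type":"number"}},"required":["increments"]}

```bash
mkdir -p pics; cat > h.py <<'E'
import numpy as np, cv2
from station import telemetry, vision, r
from scipy.spatial.transform import Rotation as R
def save(name,fn,crop=None,scale=1):
    im=vision.camera(name)[:,:,::-1]
    cv2.imwrite('pics/raw_'+fn,im)
    if crop: x0,y0,x1,y1=crop; im=im[y0:y1,x0:x1]
    if scale!=1: im=cv2.resize(im,None,fx=scale,fy=scale,interpolation=cv2.INTER_CUBIC)
    cv2.imwrite('pics/'+fn,im)
def ray(name,px,T=None):
    c=vision.camera_info(name); M=np.array(c['mtx']); 
    d=np.linalg.inv(M)@[px[0],px[1],1]; d=d[:2]; u=d.copy()
    for _ in range(20): u=d/(1+c['k1']*(u@u))
    v=np.array([u[0],u[1],1])
    if 'view' in c:
        V=np.array(c['view']); return -V[:3,:3].T@V[:3,3], V[:3,:3].T@v
    H=np.array(c['hand_eye']); 
    return T[:3,:3]@H[:3,3]+T[:3,3], T[:3,:3]@H[:3,:3]@v
def tool():
    s=telemetry.get_state(); T=np.eye(4); T[:3,:3]=R.from_euler('xyz',s['orientation'],degrees=True).as_matrix(); T[:3,3]=s['tool_pos']; return T
def at(name,px,z,T=None):
    o,d=ray(name,px,T); return o+d*(z-o[2])/d[2]
def proj(name,p):
    c=vision.camera_info(name);V=np.array(c['view']);q=V[:3,:3]@np.array(p,float)+V[:3,3];u=q[:2]/q[2];u=u*(1+c['k1']*(u@u));return (np.array(c['mtx'])@[u[0],u[1],1])[:2]
E
python3 -c "
from h import *
a=vision.camera('top')[:,:,::-1];b=vision.camera('scene')[:,:,::-1]
cv2.imwrite('pics/top.png',a);cv2.imwrite('pics/scene.png',b)
cv2.imwrite('pics/t1.png',cv2.resize(a,(800,600),interpolation=cv2.INTER_CUBIC))
cv2.imwrite('pics/s1.png',cv2.resize(b,(800,600),interpolation=cv2.INTER_CUBIC))
print(telemetry.get_state())
for n in ('top','scene','wrist'):print(vision.camera_info(n))
"
```

```text
{'clock': 0.1, 'q': array([57.89172437, 24.93393389,  1.43051958, 90.18113407, -0.66781973,
       64.97340482, -4.30094761]), 'qd': array([-0.10536144, -0.06355319,  0.11601137, -0.26419004,  0.01237426,
       -0.10051267, -0.07850454]), 'joint_torque': array([ 2.24118819e-03, -6.69126892e+01,  9.87444408e-01, -3.15148294e+01,
       -6.05244655e-02,  3.73571890e-02,  2.24928283e-05]), 'tool_pos': array([ 276.01342029, -560.26436583,  226.02596206]), 'orientation': array([-1.79919939e+02,  4.31230080e-03,  2.62267266e+01]), 'force': array([ 0.3927678 , -0.20522667, -0.12965978]), 'torque': array([0.05958501, 0.02594074, 0.00161278]), 'grasp_force': 0.0, 'opening': 91.49728869564086}
{'mtx': array([[406.26387118,   0.        , 282.69657073],
       [  0.        , 406.26387118, 207.10244078],
       [  0.        ,   0.        ,   1.        ]]), 'k1': -0.05887577714054097, 'view': array([[ 9.99274272e-02, -9.94994686e-01,  2.89270014e-04,
         2.80358413e+01],
       [-9.70236153e-01, -9.75053680e-02, -2.21663056e-01,
         5.30937963e+02],
       [ 2.20581768e-01,  2.18695587e
[... 520 characters left out ...]
571e-01, -4.22985226e-01, -8.10023084e-01,
         1.42402315e+03],
       [ 0.00000000e+00,  0.00000000e+00,  0.00000000e+00,
         1.00000000e+00]])}
{'mtx': array([[344.34101704,   0.        , 281.03257427],
       [  0.        , 344.34101704, 211.14107332],
       [  0.        ,   0.        ,   1.        ]]), 'k1': 0.005373762744760658, 'hand_eye': array([[-8.42098099e-04, -9.55547330e-01, -2.94836548e-01,
         7.95268073e+01],
       [ 9.99999586e-01, -9.06671503e-04,  8.23160644e-05,
         6.18674207e-01],
       [-3.45976792e-04, -2.94836357e-01,  9.55547698e-01,
        -1.57400602e+02],
       [ 0.00000000e+00,  0.00000000e+00,  0.00000000e+00,
         1.00000000e+00]])}
```

View pics/t1.png

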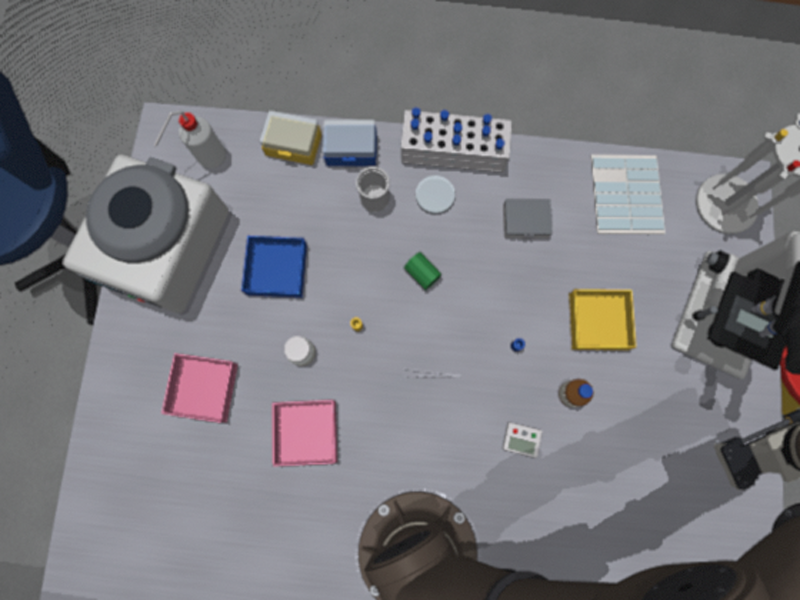

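View pics/s1.png

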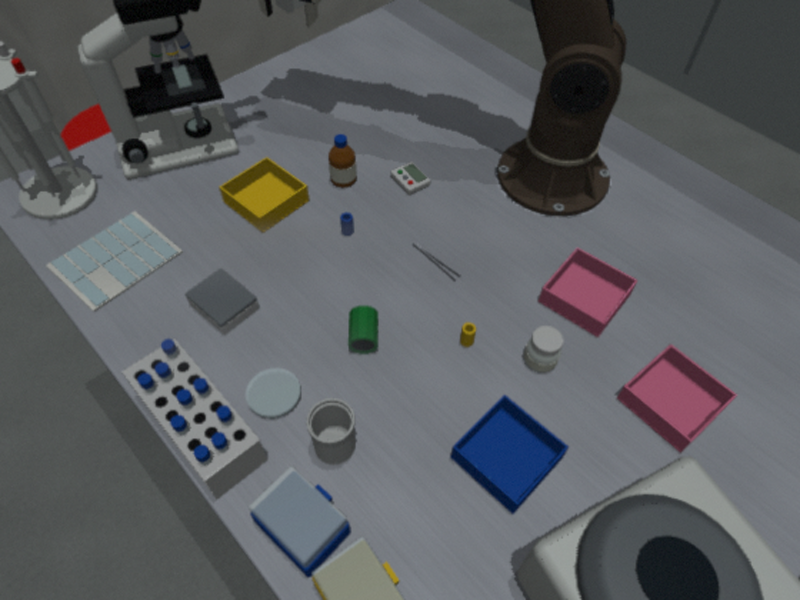

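The top view (800 px wide) shows these things:

| Item | Pixel |
|---|---|
| Blue insert | (517,345) |
| Yellow insert | (357,324) |
| Blue bin | (275,267) |
| Yellow bin | (603,320) |
| Green sleeve | (422,270) |
| Forceps | (432,375) |
| Bottle | (578,393) |
| Jar | (298,351) |
| Petri dish | (436,194) |
| Bucket | (373,187) |
| Grey slide box | (528,217) |

- **Could be taken for the blue insert:** the blue rack caps (415-500,115-145), the bottle cap (585,391) and the blue box tab (350,158).
- **Could be taken for the yellow insert:** the yellow box tab (285,153).
- **Could be taken for the bins:** the pink bins (200,388) and (306,433), and the lidded boxes (290,137) and (350,143).

I choose the standing tubes at (517,345) and (357,324) and the open blue and yellow bins.

```bash
python3 -c "
from h import *
k=.7
for n,p,z in [('blue',(517,344),45),('yellow',(357,323),45),('bbin',(275,267),20),('ybin',(603,320),20),('sleeve',(422,270),40),('forc',(432,375),4),('bottle',(582,392),110),('jar',(298,351),70),('petri',(436,194),16),('bucket',(373,183),95),('sbox',(528,217),36),('phone',(523,439),10)]:
  print(n,at('top',(p[0]*k,p[1]*k),z).round())
for n,p,z in [('blue',(347,216),45),('yellow',(468,327),45),('mouthend',(363,340),26),('sleeve',(363,322),40)]:
  print(n,at('scene',(p[0]*k,p[1]*k),z).round())
a=cv2.imread('pics/top.png');b=cv2.imread('pics/scene.png')
f=lambda i,x,y,w: cv2.resize(i[y:y+w,x:x+w],(400,400),interpolation=cv2.INTER_CUBIC)
g=np.vstack([np.hstack([f(a,270,164,50),f(b,229,205,50)]),np.zeros((2,800,3),np.uint8),np.hstack([cv2.resize(f(x,u,v,30),(200,198)) for x,u,v in ((a,347,226),(a,235,212),(b,228,142),(b,313,220))])])
cv2.imwrite('pics/c1.png',g)
"
```

```text
blue [ 448. -171.   45.]
yellow [459. 176.  45.]
bbin [572. 378.  20.]
ybin [ 524. -363.   20.]
sleeve [592.  47.  40.]
forc [368.   3.   4.]
bottle [ 353. -295.  110.]
jar [383. 290.  70.]
petri [785.  32.  16.]
bucket [763. 173.  95.]
sbox [ 742. -181.   36.]
phone [ 250. -202.   10.]
blue [ 450. -174.   45.]
yellow [462. 178.  45.]
mouthend [611.  64.  26.]
sleeve [592.  42.  40.]
```

View pics/c1.png

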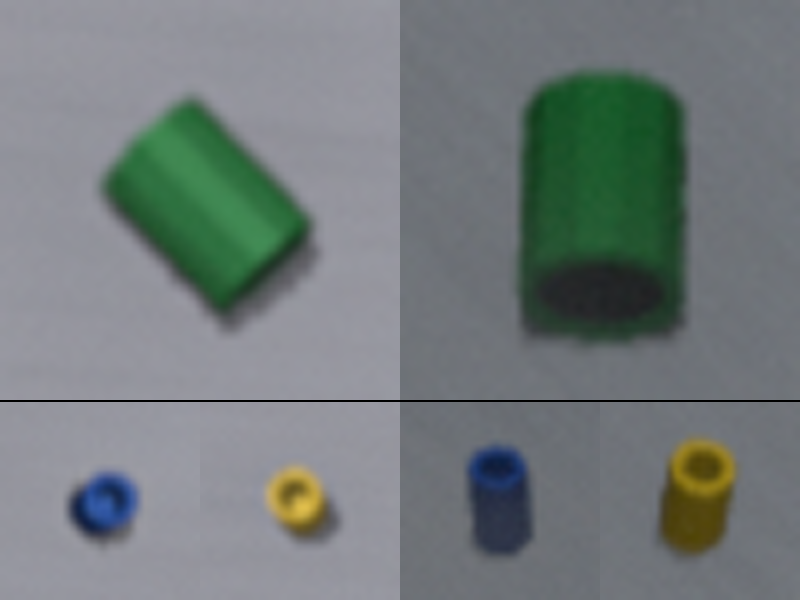

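The crop shows the sleeve's axis at about 45° to world x. Its end at upper left in the top crop (148,142) points away from the robot and is the dark-holed end in the scene crop (600,290). The blue and yellow inserts are standing tubes with holes in their tops, as described. Both cameras agree to about 3 mm, so I'll go above the blue insert.

Call:
jog_arm(increments=[[10.8,24.3,-5,0],[10.8,24.3,-5,0],[10.8,24.3,-5,0],[10.8,24.3,-5,0],[10.8,24.3,-5,0],[10.8,24.3,-5,0],[10.8,24.3,-5,0],[10.8,24.3,-5,0]], claw=0.4, squeeze=12)

```text
clock: 0.77
tool_pos: [362.7, -364.9, 186.3]
orientation: [-180.0, 0.0, 26.2]
force: [-0.1, 1.1, -0.1]
opening: 55.3
grasp_force: 0.0
```

Call:
jog_arm(increments=[[10.8,24.3,-9,0],[10.8,24.3,-9,0],[10.8,24.3,-9,0],[10.8,24.3,-9,0],[10.8,24.3,-9,0],[10.8,24.3,-9,0],[10.8,24.3,-9,0],[10.8,24.3,-4,0]])

```text
clock: 1.43
tool_pos: [448.6, -170.5, 118.6]
orientation: [-179.9, 0.1, 26.2]
force: [0.2, -0.7, -0.2]
opening: 55.1
grasp_force: 0.0
```

```bash
python3 -c "
from h import *
print(tool().round(1)); save('wrist','w1.png')
print(telemetry.get_state()['opening'])
g=cv2.imread('pics/w1.png');h=cv2.cvtColor(g,cv2.COLOR_BGR2HSV)
m=cv2.inRange(h,(100,120,30),(130,255,255));n,l,st,c=cv2.connectedComponentsWithStats(m)
for i in range(1,n):
  if st[i,4]>100:print(st[i],c[i],at('wrist',c[i],25,tool()).round())
a=cv2.imread('pics/top.png')
h=cv2.cvtColor(a,cv2.COLOR_BGR2HSV);m=cv2.inRange(h,(50,100,30),(80,255,255));n,l,st,c=cv2.connectedComponentsWithStats(m)
i=1+st[1:,4].argmax();print(st[i])
q=[at('top',p,z) for p,z in (((270+148/8,164+142/8),32),((270+267/8,164+265/8),32))];print(q)
"
```

```text
[[ 9.000e-01  4.000e-01 -0.000e+00  4.486e+02]
 [ 4.000e-01 -9.000e-01  0.000e+00 -1.705e+02]
 [-0.000e+00 -0.000e+00 -1.000e+00  1.186e+02]
 [ 0.000e+00  0.000e+00  0.000e+00  1.000e+00]]
55.04605237254936
[ 272  192   34   47 1297] [288.16808019 215.44487278] [ 452. -171.   25.]
[284 177  24  25 333]
[array([616.1295046 ,  71.44914661,  32.        ]), array([570.46692436,  19.72719428,  32.        ])]
```

View pics/w1.png

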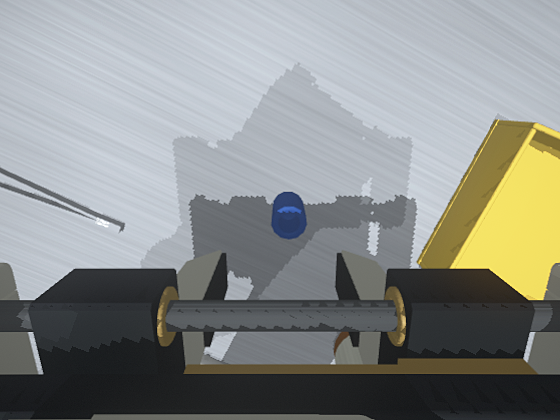

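The wrist picture shows the blue insert at (288,215), centred between the fingers and measuring about (451,-172). I'll descend, grip and lift.

Call:
jog_arm(increments=[[1,-1,-25,0],[0,0,-25,0],[0,0,-25,0],[0,0,-18,0],[0,0,-10,0],[0,0,-4,0],[0,0,0,0],[0,0,0,0]])

```text
clock: 2.15
tool_pos: [450.4, -173.0, 13.3]
orientation: [180.0, -0.0, 26.2]
force: [0.2, -0.0, 0.8]
opening: 55.1
grasp_force: 0.0
```

Call:
jog_arm(increments=[[0,0,0,0],[0,0,0,0],[0,0,0,0],[0,0,0,0],[0,0,0,0],[0,0,0,0],[0,0,10,0],[0,0,30,0]], claw=1)

```text
clock: 2.82
tool_pos: [447.5, -172.1, 50.8]
orientation: [-179.8, 0.3, 26.2]
force: [-0.4, -1.0, 0.2]
opening: 25.3
grasp_force: 12.0
```

Call:
jog_arm(increments=[[7.6,34.4,15,0],[7.6,34.4,15,0],[7.6,34.4,15,0],[7.6,34.4,15,0],[7.6,34.4,0,0],[7.6,34.4,0,0],[7.6,34.4,0,0],[7.6,34.4,0,0]])

```text
clock: 3.48
tool_pos: [510.8, 104.0, 113.7]
orientation: [180.0, -0.0, 26.2]
force: [0.3, -0.4, -0.6]
opening: 25.8
grasp_force: 12.0
```

Call:
jog_arm(increments=[[7.6,34.4,0,0],[7.6,34.4,0,0],[7.6,34.4,0,0],[7.6,34.4,0,0],[7.6,34.4,0,0],[7.6,34.4,0,0],[7.6,34.4,0,0],[7.6,34.4,0,0]])

```text
clock: 4.15
tool_pos: [571.4, 379.1, 113.4]
orientation: [180.0, 0.0, 26.2]
force: [0.5, -0.7, -0.3]
opening: 25.2
grasp_force: 12.0
```

Call:
jog_arm(increments=[[0,0,-15,0],[0,0,-25,0],[0,0,-25,0],[0,0,-16,0],[0,0,-10,0],[0,0,0,0],[0,0,0,0],[0,0,0,0]])

```text
clock: 4.82
tool_pos: [572.4, 378.1, 23.3]
orientation: [-180.0, -0.1, 26.2]
force: [0.0, -0.1, 0.2]
opening: 25.6
grasp_force: 12.0
```

Call:
jog_arm(increments=[[0,0,0,0],[0,0,0,0],[0,0,0,0],[0,0,0,0],[0,0,20,0],[0,0,25,0],[0,0,25,0],[0,0,20,0]], claw=0.5)

```text
clock: 5.48
tool_pos: [571.9, 377.8, 113.8]
orientation: [-180.0, -0.1, 26.2]
force: [0.4, 0.2, 0.1]
opening: 45.9
grasp_force: 0.0
```

```bash
python3 -c "
from h import *
save('wrist','w2.png')
g=cv2.imread('pics/w2.png')
b=vision.camera('scene')[:,:,::-1]
cv2.imwrite('pics/w2b.png',np.hstack([cv2.resize(g,(400,300)),cv2.resize(b[130:340,220:500],(400,300))]))
"
```

```text
(no output)
```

View pics/w2b.png

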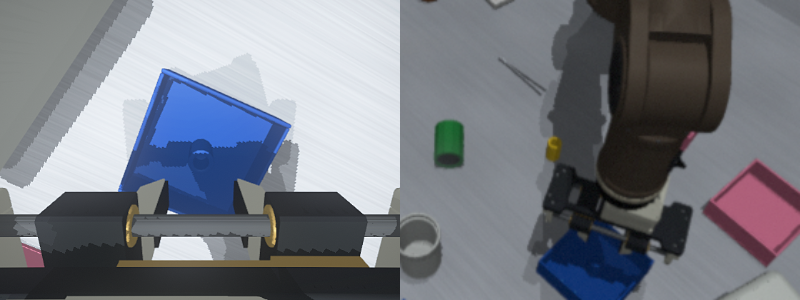

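The wrist half shows the blue insert standing in the blue bin, its top at (200,155) of the composite. Next is the yellow insert.

Call:
jog_arm(increments=[[-14,-25.1,0,0],[-14,-25.1,0,0],[-14,-25.1,0,0],[-14,-25.1,0,0],[-14,-25.1,0,0],[-14,-25.1,0,0],[-14,-25.1,0,0],[-14,-25.1,0,0]], claw=0.4)

```text
clock: 6.25
tool_pos: [458.5, 175.4, 111.4]
orientation: [180.0, 0.0, 26.2]
force: [-0.8, -1.0, -0.1]
opening: 54.8
grasp_force: 0.0
```

```bash
python3 -c "
from h import *
T=tool();save('wrist','w3.png')
g=cv2.imread('pics/w3.png');h=cv2.cvtColor(g,cv2.COLOR_BGR2HSV)
m=cv2.inRange(h,(20,120,60),(32,255,255));n,l,st,c=cv2.connectedComponentsWithStats(m)
for i in range(1,n):
  if st[i,4]>100:print(st[i],c[i],at('wrist',c[i],25,T).round())
"
```

```text
[ 260  190   36   48 1385] [277.47075812 213.9032491 ] [460. 178.  25.]
[387 294  19  52 343] [398.78717201 325.29154519] [417.  46.  25.]
[ 302  359  235   15 2434] [445.49096138 366.64708299] [399. -12.  25.]
```

Call:
jog_arm(increments=[[0,0,-25,0],[0,0,-25,0],[0,0,-25,0],[0,0,-17,0],[0,0,-8,0],[0,0,-2,0],[0,0,0,0],[0,0,0,0]])

```text
clock: 6.97
tool_pos: [460.1, 177.1, 10.4]
orientation: [180.0, -0.1, 26.2]
force: [1.2, 0.2, 0.4]
opening: 54.8
grasp_force: 0.0
```

Call:
jog_arm(increments=[[0,0,0,0],[0,0,0,0],[0,0,0,0],[0,0,0,0],[0,0,0,0],[0,0,0,0],[0,0,10,0],[0,0,30,0]], claw=1)

```text
clock: 7.63
tool_pos: [457.3, 175.6, 47.8]
orientation: [-180.0, 0.4, 26.2]
force: [0.0, 0.7, -0.5]
opening: 26.0
grasp_force: 12.0
```

Call:
jog_arm(increments=[[4,-33.8,15,0],[4,-33.8,15,0],[4,-33.8,15,0],[4,-33.8,15,0],[4,-33.8,0,0],[4,-33.8,0,0],[4,-33.8,0,0],[4,-33.8,0,0]])

```text
clock: 8.3
tool_pos: [491.5, -95.4, 110.7]
orientation: [180.0, -0.0, 26.2]
force: [0.4, 0.0, 0.4]
opening: 25.9
grasp_force: 12.0
```

Call:
jog_arm(increments=[[4,-33.8,0,0],[4,-33.8,0,0],[4,-33.8,0,0],[4,-33.8,0,0],[4,-33.8,0,0],[4,-33.8,0,0],[4,-33.8,0,0],[4,-33.8,0,0]])

```text
clock: 8.97
tool_pos: [523.4, -365.7, 110.5]
orientation: [-180.0, -0.0, 26.2]
force: [1.6, -0.7, 0.4]
opening: 26.0
grasp_force: 12.0
```

Call:
jog_arm(increments=[[0,0,-15,0],[0,0,-25,0],[0,0,-25,0],[0,0,-16,0],[0,0,-10,0],[0,0,0,0],[0,0,0,0],[0,0,0,0]])

```text
clock: 9.63
tool_pos: [524.5, -364.5, 20.2]
orientation: [179.9, -0.1, 26.2]
force: [-0.3, -0.4, 0.5]
opening: 26.3
grasp_force: 12.0
```

Call:
jog_arm(increments=[[0,0,0,0],[0,0,0,0],[0,0,0,0],[0,0,0,0],[0,0,20,0],[0,0,25,0],[0,0,25,0],[0,0,20,0]], claw=0.5)

```text
clock: 10.3
tool_pos: [523.9, -364.2, 110.7]
orientation: [179.9, -0.0, 26.2]
force: [0.7, -1.0, -0.2]
opening: 45.9
grasp_force: 0.0
```

```bash
python3 -c "
from h import *
save('wrist','w4.png')
t=vision.camera('top')[:,:,::-1];cv2.imwrite('pics/top4.png',t)
cv2.imwrite('pics/w4b.png',np.hstack([cv2.resize(cv2.imread('pics/w4.png'),(400,300)),cv2.resize(t[100:310,150:430],(400,300))]))
"
```

```text
(no output)
```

View pics/w4b.png

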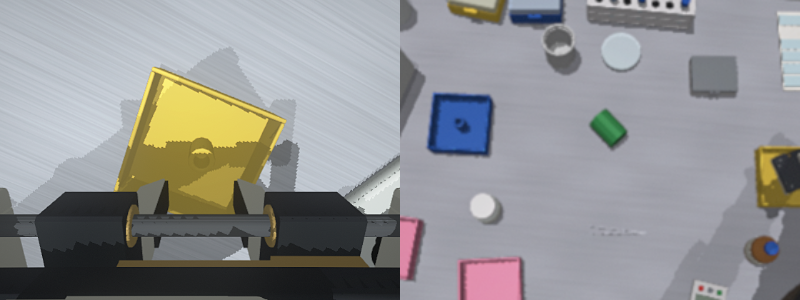

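Both inserts are in their own bins: yellow at (200,152) in the wrist half and blue at (461,125) in the top half. The sleeve is untouched, so I'll go above it with the tool's x axis along its axis.

Call:
jog_arm(increments=[[4.3,25.6,2,1.4],[4.3,25.6,2,1.4],[4.3,25.6,2,1.4],[4.3,25.6,2,1.4],[4.3,25.6,2,1.4],[4.3,25.6,2,1.4],[4.3,25.6,2,1.4],[4.3,25.6,2,1.4]], claw=0)

```text
clock: 11.07
tool_pos: [557.7, -158.0, 124.3]
orientation: [-180.0, 0.0, 37.5]
force: [0.6, 0.0, -0.2]
opening: 91.1
grasp_force: 0.0
```

Call:
jog_arm(increments=[[4.3,25.6,2,1.4],[4.3,25.6,2,1.4],[4.3,25.6,2,1.4],[4.3,25.6,2,1.4],[4.3,25.6,2,1.4],[4.3,25.6,2,1.4],[4.3,25.6,2,1.4],[4.3,25.6,2,1.4]])

```text
clock: 11.73
tool_pos: [592.1, 46.7, 140.3]
orientation: [-180.0, 0.0, 48.7]
force: [0.3, 0.2, 0.1]
opening: 91.9
grasp_force: 0.0
```

```bash
python3 -c "
from h import *
T=tool();print(T[:3,3],telemetry.get_state()['orientation']);save('wrist','w5.png')
"
```

```text
[592.12818129  46.71064448 140.31081215] [-1.79976499e+02  3.31744753e-02  4.86926209e+01]
```

View pics/w5.png

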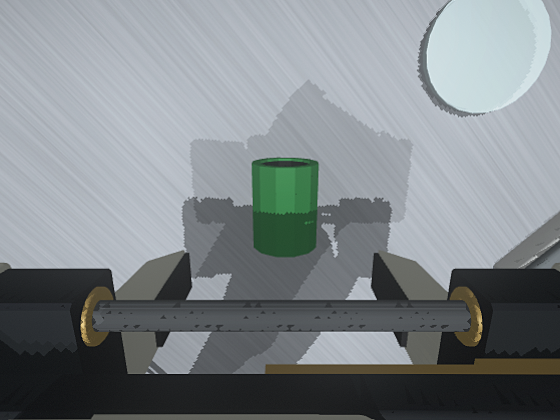

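The wrist picture shows the sleeve upright in the image, columns 252–318 and rows 157–256. Its dark hole is at the far end, (285,163), and the tool is aligned with its axis.

```bash
python3 -c "
from h import *
T=tool()
T[:3,3]=[592.1,46.7,140.3]
u=np.array([np.cos(np.radians(48.7)),np.sin(np.radians(48.7)),0]);v=np.array([-u[1],u[0],0])
for n,p,z in [('rimtopmouth',(285,168),48),('rimtopmouth outer',(285,158),52),('L',(252,208),30),('R',(318,208),30),('foot',(285,256),52),('foot',(285,256),26)]:
  q=at('wrist',p,z,T);d=q-T[:3,3];print(n,q.round(),(d@u).round(1),(d@v).round(1))
im=cv2.imread('pics/w5.png');g=im[154:172,262:308].astype(float)
print(im[156:176:1,285])
cv2.imwrite('pics/c5.png',cv2.resize(np.clip(g*4,0,255).astype(np.uint8),None,fx=16,fy=16,interpolation=cv2.INTER_NEAREST))
"
```

```text
rimtopmouth [618.  72.  48.] 35.6 -2.9
rimtopmouth outer [623.  78.  52.] 43.4 -2.7
L [574.  62.  30.] -0.4 23.4
R [615.  27.  30.] 0.0 -30.2
foot [573.  20.  52.] -32.6 -3.5
foot [566.  11.  26.] -44.4 -3.9
[[171 162 158]
 [144 137 134]
 [ 60 103  47]
 [ 94 155  76]
 [ 85 132  69]
 [ 60  62  54]
 [ 54  54  52]
 [ 57  58  53]
 [ 55  57  52]
 [ 50  49  46]
 [ 47  59  40]
 [ 69 106  56]
 [ 86 138  69]
 [ 89 144  71]
 [ 88 142  71]
 [ 89 142  72]
 [ 87 140  70]
 [ 88 141  71]
 [ 87 140  71]
 [ 88 141  70]]
```

View pics/c5.png

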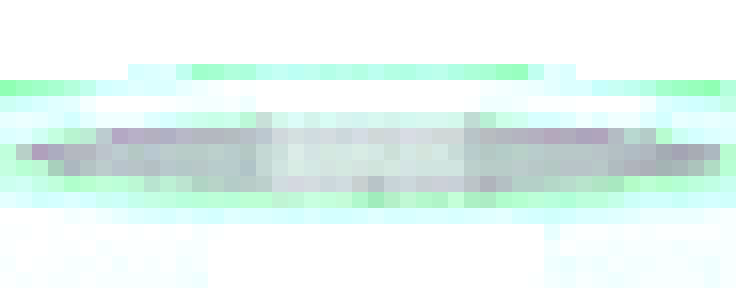

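The close crop shows a dark hole at the far end but cannot tell its depth. The start rule says the bored end is never toward the robot, which makes the far end the mouth. Touching inside will confirm it. I'll grip near the mouth lightly so that the foot can swing down when lifted.

Call:
jog_arm(increments=[[9.5,8.3,-12,0],[9.5,8.3,-12,0],[0,0,-25,0],[0,0,-25,0],[0,0,-25,0],[0,0,-20,0],[0,0,-10,0],[0,0,-3,0]])

```text
clock: 12.45
tool_pos: [609.8, 61.7, 6.5]
orientation: [-179.9, 0.2, 48.6]
force: [-0.6, 0.0, 0.3]
opening: 92.3
grasp_force: 0.0
```

Call:
jog_arm(increments=[[0,0,0,0],[0,0,0,0],[0,0,0,0],[0,0,0,0],[0,0,0,0],[0,0,0,0],[0,0,0,0],[0,0,0,0]], claw=1, squeeze=4)

```text
clock: 13.12
tool_pos: [611.6, 62.3, 9.2]
orientation: [180.0, -0.0, 48.6]
force: [-2.0, 0.3, 4.4]
opening: 52.0
grasp_force: 4.0
```

Call:
jog_arm(increments=[[0,0,5,0],[0,0,10,0],[0,0,10,0],[0,0,10,0],[0,0,10,0],[0,0,10,0],[0,0,10,0],[0,0,5,0]])

```text
clock: 13.78
tool_pos: [612.1, 62.3, 80.7]
orientation: [179.9, -0.1, 48.6]
force: [-0.1, 0.9, -1.4]
opening: 51.6
grasp_force: 4.0
```

```bash
python3 -c "
from h import *
print(telemetry.get_state()['force'])
save('wrist','w6.png')
b=vision.camera('scene')[:,:,::-1]
cv2.imwrite('pics/w6b.png',np.hstack([cv2.resize(cv2.imread('pics/w6.png'),(400,300)),cv2.resize(b[150:300,150:350],(400,300),interpolation=cv2.INTER_CUBIC)]))
"
```

```text
[-0.13002279  0.86917364 -1.41299205]
```

View pics/w6b.png

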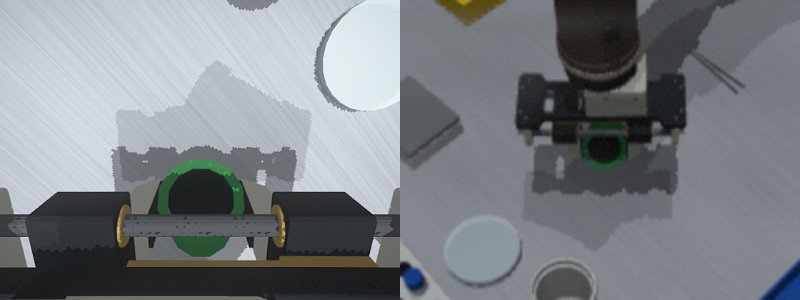

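The left half shows the sleeve swung foot-down, with its rim and open hole (200,205) facing up and the lit bore wall visible. The right half agrees. The weight on the wrist is about 1.4 N. I'll lower it gently to the bench.

Call:
jog_arm(increments=[[0,0,-8,0],[0,0,-8,0],[0,0,-7,0],[0,0,-4,0],[0,0,-3,0],[0,0,-2,0],[0,0,-1,0],[0,0,0,0]])

```text
clock: 14.55
tool_pos: [611.4, 62.2, 45.5]
orientation: [-180.0, 0.0, 48.6]
force: [-0.3, -0.3, -2.2]
opening: 52.2
grasp_force: 4.0
```

Call:
jog_arm(increments=[[0,0,-1,0],[0,0,-1,0],[0,0,-1,0],[0,0,-1,0],[0,0,-1,0],[0,0,0,0],[0,0,0,0],[0,0,0,0]])

```text
clock: 15.22
tool_pos: [612.4, 62.9, 41.5]
orientation: [179.9, -0.1, 48.6]
force: [1.6, 2.0, 5.5]
opening: 51.8
grasp_force: 4.0
```

Call:
jog_arm(increments=[[0,0,0,0],[0,0,0,0],[0,0,0,0],[0,0,0,0],[0,0,0,0],[0,0,20,0],[0,0,30,0],[0,0,30,0]], claw=0)

```text
clock: 15.88
tool_pos: [610.4, 61.9, 120.7]
orientation: [-179.9, 0.1, 48.6]
force: [0.8, -0.3, 0.2]
opening: 91.4
grasp_force: 0.0
```

```bash
python3 -c "
from h import *
T=tool();print(T[:3,3]);save('wrist','w7.png')
g=cv2.imread('pics/w7.png');h=cv2.cvtColor(g,cv2.COLOR_BGR2HSV)
m=cv2.inRange(h,(50,90,30),(80,255,255));ys,xs=np.where(m);print(xs.min(),xs.max(),ys.min(),ys.max())
b=vision.camera('scene')[:,:,::-1]
cv2.imwrite('pics/w7b.png',np.hstack([cv2.resize(g,(560,420)),cv2.resize(b[170:320,200:280],(224,420),interpolation=cv2.INTER_CUBIC)]))
"
```

```text
[610.39238583  61.87754092 120.69140917]
247 318 145 250
```

View pics/w7b.png

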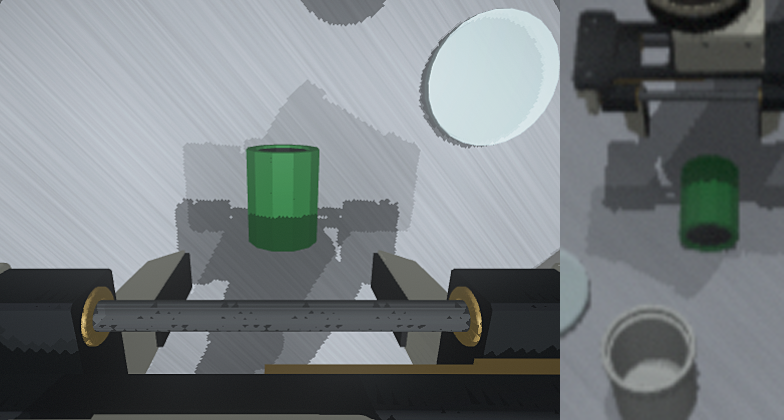

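The picture shows the sleeve lying again with its mouth end up-image at (283,148). It had been hanging tilted and fell back when I let go. That is my tenth picture, so I'll work by numbers from here: fit the hanging tilt from the saved picture and the present pose from the green mask.

```bash
cat > fit.py <<'E'
from h import *
from scipy.optimize import least_squares
C=vision.camera_info('wrist');M=np.array(C['mtx']);Hi=np.linalg.inv(np.array(C['hand_eye']))
def pj(P):
    q=P@Hi[:3,:3].T+Hi[:3,3];u=q[:,:2]/q[:,2:];u=u*(1+C['k1']*(u**2).sum(1,keepdims=True));return u*M[0,0]+M[:2,2]
def pts(c,ax,side,up,r,zs):
    t=np.radians(np.arange(15,375,30));return np.vstack([c+ax*z+r/np.cos(np.radians(15))*(np.cos(t)[:,None]*side+np.sin(t)[:,None]*up) for z in zs])
def model(c,th,yaw=0):
    ax=np.array([np.cos(th)*np.cos(yaw),np.cos(th)*np.sin(yaw),-np.sin(th)]);side=np.array([-np.sin(yaw),np.cos(yaw),0]);up=np.cross(side,ax)
    return ax,side,up
def box(p):return np.array([p[:,0].min(),p[:,0].max(),p[:,1].min(),p[:,1].max()])
def mask(fn):
    h=cv2.cvtColor(cv2.imread(fn),cv2.COLOR_BGR2HSV);m=cv2.inRange(h,(50,90,25),(80,255,255))
    n,l,st,c=cv2.connectedComponentsWithStats(m);return np.isin(l,[i for i in range(1,n) if st[i,4]>25])
def hand(fn):
    m=mask(fn);ys,xs=np.where(m);top,bot=ys.min(),ys.max()
    # inner hole top/bottom along centre columns
    col=m[:,int(np.median(xs))];inn=[y for y in range(top,bot) if not col[y]]
    print('rows',top,bot,'hole top',inn[0] if inn else None,'hole rows last',inn[-1] if inn else None,'cols',xs.min(),xs.max())
    for d in range(0,95,5):
        th=np.radians(d);ax,s,up=model(0,th)
        for sg in (18,24,30):
            c=np.array([0,0,-19.])-sg*ax
            o=box(pj(pts(c,ax,s,up,26,(-35,35))));i=box(pj(pts(c,ax,s,up,20,(35,))))
            print(d,sg,o.round(),'hole',i[2:].round(),end=' | ')
        print()
def lying(fn,z):
    m=mask(fn);ys,xs=np.where(m);b=np.array([xs.min(),xs.max(),ys.min(),ys.max()])
    f=lambda p:(box(pj(pts(np.array([p[0],p[1],z-26]),*model(0,0),26,(-35,35))))-b)
    s=least_squares(f,[0,0]);print('lying box',b,'tool offset',s.x.round(1),'resid',s.fun.round(1))
E
python3 -c "
from fit import *
hand('pics/raw_w6.png')
lying('pics/raw_w5.png',140.3);lying('pics/raw_w7.png',120.7)"
```

```text
rows 224 358 hole top 237 hole rows last 331 cols 220 342
0 18 [218. 342. 233. 431.] hole [237. 276.] | 0 24 [219. 341. 244. 442.] hole [248. 290.] | 0 30 [219. 341. 254. 452.] hole [259. 303.] | 
5 18 [217. 343. 230. 425.] hole [235. 282.] | 5 24 [218. 342. 240. 434.] hole [246. 295.] | 5 30 [219. 341. 251. 443.] hole [257. 308.] | 
10 18 [217. 343. 227. 418.] hole [233. 288.] | 10 24 [218. 342. 238. 426.] hole [244. 300.] | 10 30 [219. 341. 248. 434.] hole [254. 312.] | 
15 18 [216. 344. 225. 411.] hole [232. 294.] | 15 24 [218. 342. 235. 418.] hole [242. 305.] | 15 30 [219. 341. 244. 424.] hole [252. 316.] | 
20 18 [216. 344. 223. 403.] hole [231. 300.] | 20 24 [218. 342. 232. 409.] hole [241. 310.] | 20 30 [219. 341. 241. 414.] hole [250. 320.] | 
25 18 [216. 344. 221. 395.] hole [230. 306.] | 25 24 [217. 343. 230. 400.] hole [239. 315.] | 25 30 [219. 341. 239. 404.] hole [248. 323.] | 
30 18 [215. 345. 220. 387.] hole [230. 312.] | 30 24 [217. 343. 229. 390.] hole [239. 320.] | 30 30 [219. 341. 236. 394.] hole [246. 326.] | 
35 18 [215. 345. 220. 378.] hole [231. 318.] | 35 24 [
[... 1107 characters left out ...]
.] hole [250. 349.] | 75 24 [218. 342. 222. 356.] hole [248. 342.] | 75 30 [220. 340. 221. 350.] hole [246. 337.] | 
80 18 [215. 345. 215. 364.] hole [255. 350.] | 80 24 [218. 342. 214. 356.] hole [251. 343.] | 80 30 [220. 340. 213. 349.] hole [248. 336.] | 
85 18 [215. 345. 208. 364.] hole [260. 351.] | 85 24 [218. 342. 206. 355.] hole [255. 343.] | 85 30 [220. 340. 204. 347.] hole [250. 335.] | 
90 18 [215. 345. 202. 363.] hole [265. 351.] | 90 24 [217. 343. 199. 353.] hole [258. 342.] | 90 30 [220. 340. 196. 344.] hole [252. 333.] | 
lying box [252 317 158 256] tool offset [1.2 3.1] resid [-1.2  1.2 -0.9  0.9]
lying box [247 318 145 250] tool offset [14.6  1.5] resid [-1.4  1.4 -1.2  1.2]
```

The fit gives a hanging tilt of only about 45°, so friction in the pads stopped the swing. I'll regrip nearer the mouth with 3 N, then measure.

Call:
jog_arm(increments=[[9.5,10.1,-7,0],[9.5,10.1,-10,0],[9.6,10,-20,0],[0,0,-25,0],[0,0,-25,0],[0,0,-16,0],[0,0,-7,0],[0,0,-3,0]])

```text
clock: 16.65
tool_pos: [638.5, 92.6, 4.9]
orientation: [-179.8, 0.2, 48.7]
force: [-0.1, 0.3, 0.3]
opening: 92.1
grasp_force: 0.0
```

Call:
jog_arm(increments=[[0,0,0,0],[0,0,0,0],[0,0,0,0],[0,0,0,0],[0,0,0,0],[0,0,0,0],[0,0,0,0],[0,0,0,0]], claw=1, squeeze=3)

```text
clock: 17.32
tool_pos: [640.2, 92.5, 8.2]
orientation: [180.0, -0.0, 48.6]
force: [-1.2, 0.3, 4.2]
opening: 52.2
grasp_force: 3.0
```

Call:
jog_arm(increments=[[0,0,10,0],[0,0,12,0],[0,0,12,0],[0,0,12,0],[0,0,12,0],[0,0,12,0],[0,0,0,0],[0,0,0,0]])

```text
clock: 17.98
tool_pos: [640.6, 92.4, 78.8]
orientation: [179.9, -0.1, 48.6]
force: [0.5, -0.2, -2.2]
opening: 51.9
grasp_force: 3.0
```

```bash
cat >> fit.py <<'E'
def tilt(fn,ret=False):
    m=mask(fn);ys,xs=np.where(m);w=m[:,275:290].any(1);r=np.where(w)[0];top=r[0];hole=next(y for y in range(top,419) if not w[y])
    b=np.array([top,r[-1],hole])
    def f(p):
        ax,s,up=model(0,p[0]);c=np.array([0,0,-19.])-p[1]*ax
        o=box(pj(pts(c,ax,s,up,26,(-35,35))));i=box(pj(pts(c,ax,s,up,20,(35,))));return np.array([o[2],o[3],i[2]])-b
    best=min((least_squares(f,[np.radians(d),27],x_scale=[.3,10],diff_step=1e-3) for d in (20,40,60,75,88)),key=lambda s:s.cost)
    print('rows',b,'tilt',np.degrees(best.x[0]).round(1),'grip at',best.x[1].round(1),'res',best.fun.round(1))
E
python3 -c "
from fit import *
print(telemetry.get_state()['force'])
save('wrist','w8.png');tilt('pics/raw_w6.png');tilt('pics/raw_w8.png')"
```

```text
[ 0.53527119 -0.23029864 -2.22628485]
rows [224 358 237] tilt 46.9 grip at 22.1 res [ 0.3 -0.  -0.3]
rows [214 348 253] tilt 80.5 grip at 28.5 res [-1.6  2.3 -4.2]
```

The fit now gives about 80° of tilt with the grip 28 mm above the middle. That is past the toppling angle, so pressing down will square it up.

Call:
jog_arm(increments=[[0,0,-7,0],[0,0,-8,0],[0,0,-7,0],[0,0,-4,0],[0,0,-3,0],[0,0,-2,0],[0,0,-1,0],[0,0,0,0]])

```text
clock: 18.7
tool_pos: [639.9, 92.5, 45.6]
orientation: [-180.0, 0.0, 48.6]
force: [-1.2, 0.0, -0.5]
opening: 52.2
grasp_force: 3.0
```

Call:
jog_arm(increments=[[0,0,-1,0],[0,0,-1,0],[0,0,-1,0],[0,0,0,0],[0,0,0,0],[0,0,0,0],[0,0,0,0],[0,0,0,0]])

```text
clock: 19.37
tool_pos: [640.0, 92.3, 42.8]
orientation: [180.0, -0.0, 48.6]
force: [-1.8, 0.5, 2.9]
opening: 51.6
grasp_force: 3.0
```

```bash
python3 -c "
from fit import *
print(telemetry.get_state()['force'])
save('wrist','w9.png');tilt('pics/raw_w9.png')"
```

```text
[-1.82156417  0.53960182  2.90452125]
rows [219 363 274] tilt 85.3 grip at 13.5 res [-9.4  7.9 -9.8]
```

Call:
jog_arm(increments=[[0,0,0,0],[0,0,0,0],[0,0,0,0],[0,0,0,0],[0,0,0,0],[0,0,25,0],[0,0,30,0],[0,0,30,0]], claw=0)

```text
clock: 20.08
tool_pos: [639.4, 92.2, 128.1]
orientation: [-179.9, 0.1, 48.6]
force: [0.2, 0.5, 0.0]
opening: 91.7
grasp_force: 0.0
```

```bash
cat >> fit.py <<'E'
def standing(fn,tcp):
    m=mask(fn);ys,xs=np.where(m);b=np.array([xs.min(),xs.max(),ys.min(),ys.max()])
    f=lambda p:(box(pj(pts(np.array([p[0],p[1],tcp-35]),*model(0,np.pi/2),26,(-35,35))))-b)
    s=least_squares(f,[0,0]);print('standing box',b,'tool offset',s.x.round(1),'resid',s.fun.round(1))
E
python3 -c "
from fit import *
T=tool();print(T[:3,3]);save('wrist','w10.png');standing('pics/raw_w10.png',T[2,3]);lying('pics/raw_w10.png',T[2,3])
m=mask('pics/raw_w10.png');print('\n'.join(''.join('.#'[int(v)] for v in r[225:340:3]) for r in m[130:300:6]))"
```

```text
[639.39909208  92.22339134 128.0529572 ]
standing box [243 319 187 280] tool offset [-12.3   0.4] resid [-0.8  0.8 -1.2  1.1]
lying box [243 319 187 280] tool offset [-17.1   0.4] resid [ 3.5 -3.5 -6.1  5.8]
.......................................
.......................................
.......................................
.......................................
.......................................
.......................................
.......................................
.......................................
.......................................
.......................................
..............##########...............
............###############............
...........#################...........
.........####################..........
.........#####################.........
........########......########.........
........####..............#####........
.......####................####........
......####...................###.......
......####...................###.......
.......###...................###.......
.......###..................####.......
........###................###.........
.........#####..........#####..........
...........################............
...............########................
.......................................
.......................................
.......................................
```

The mask gives a round standing rim with an open hole, and the standing fit leaves about 1 px while the lying fit leaves 6. The axis lies 12 mm behind the TCP. I'll half close the gripper, put one finger over the bore centre and go down in stages to feel the depth.

Call:
jog_arm(increments=[[-10.5,3.5,0,0],[-10,3.5,0,0],[-10,3.5,0,0],[0,0,-15,0],[0,0,-15,0],[0,0,-10,0],[0,0,0,0],[0,0,0,0]], claw=0.55)

```text
clock: 20.8
tool_pos: [608.7, 102.8, 87.0]
orientation: [-179.9, 0.1, 48.6]
force: [0.1, 0.3, -0.3]
opening: 43.7
grasp_force: 0.0
```

Call:
jog_arm(increments=[[0,0,-8,0],[0,0,-8,0],[0,0,-6,0],[0,0,-4,0],[0,0,-4,0],[0,0,-2,0],[0,0,0,0],[0,0,0,0]])

```text
clock: 21.47
tool_pos: [609.6, 102.9, 55.8]
orientation: [180.0, -0.0, 48.6]
force: [-0.5, -0.6, 0.3]
opening: 41.2
grasp_force: 0.0
```

The tip is at 56 mm with no force, which is past where the shallow recess floor would be (64 mm). This is the deep bore.

Call:
jog_arm(increments=[[0,0,-6,0],[0,0,-6,0],[0,0,-5,0],[0,0,-3,0],[0,0,-2,0],[0,0,-1,0],[0,0,-1,0],[0,0,0,0]])

```text
clock: 22.13
tool_pos: [609.5, 102.9, 31.6]
orientation: [180.0, -0.0, 48.6]
force: [0.0, -0.3, 0.2]
opening: 41.5
grasp_force: 0.0
```

Call:
jog_arm(increments=[[0,0,-1,0],[0,0,-1,0],[0,0,-1,0],[0,0,-1,0],[0,0,0,0],[0,0,0,0],[0,0,0,0],[0,0,0,0]])

```text
clock: 22.8
tool_pos: [609.9, 103.0, 30.1]
orientation: [179.9, -0.1, 48.6]
force: [-8.5, -2.0, 21.2]
opening: 41.1
grasp_force: 11.2
```

The tip met the floor at z = 30 mm with 21 N, which is the cushion 40 mm inside. I'll back out, go over the sleeve and measure it again.

Call:
jog_arm(increments=[[0,0,8,0],[0,0,12,0],[0,0,20,0],[0,0,25,0],[0,0,25,0],[8,-7,6,0],[7,-6,0,0],[7,-6,0,0]])

```text
clock: 23.47
tool_pos: [632.3, 82.9, 123.9]
orientation: [179.9, -0.0, 48.6]
force: [0.5, 0.3, -0.7]
opening: 41.1
grasp_force: 0.0
```

Call:
jog_arm(increments=[[0,0,0,0],[0,0,0,0],[0,0,0,0],[0,0,0,0],[0,0,0,0],[0,0,0,0],[0,0,0,0],[0,0,0,0]], claw=0)

```text
clock: 24.13
tool_pos: [631.4, 84.0, 123.8]
orientation: [180.0, -0.0, 48.6]
force: [0.4, 0.7, 0.2]
opening: 89.3
grasp_force: 0.0
```

```bash
python3 -c "
from fit import *
T=tool();print(T[:3,3]);save('wrist','w11.png');standing('pics/raw_w11.png',T[2,3])"
```

```text
[631.4363648   84.01162478 123.76161455]
standing box [243 321 175 269] tool offset [-1.5  1.1] resid [-1.1  1.1 -0.8  0.8]
```

Call:
jog_arm(increments=[[0,-2,-20,0],[0,0,-25,0],[0,0,-25,0],[0,0,-16,0],[0,0,-9,0],[0,0,-5,0],[0,0,0,0],[0,0,0,0]])

```text
clock: 24.85
tool_pos: [632.1, 82.0, 24.5]
orientation: [180.0, -0.0, 48.6]
force: [-0.1, -0.4, 0.3]
opening: 91.9
grasp_force: 0.0
```

Call:
jog_arm(increments=[[0,0,0,0],[0,0,0,0],[0,0,0,0],[0,0,0,0],[0,0,0,0],[0,0,0,0],[0,0,0,0],[0,0,0,0]], claw=1, squeeze=25)

```text
clock: 25.52
tool_pos: [631.5, 81.9, 23.8]
orientation: [-180.0, -0.0, 48.6]
force: [-0.5, 0.2, 2.0]
opening: 51.9
grasp_force: 25.0
```

Call:
jog_arm(increments=[[0,0,5,0],[0,0,15,0],[0,0,25,0],[0,0,30,0],[0,0,30,0],[0,0,25,0],[0,0,15,0],[0,0,5,0]])

```text
clock: 26.18
tool_pos: [632.9, 82.2, 177.1]
orientation: [179.8, -0.2, 48.6]
force: [0.2, 0.0, -1.0]
opening: 51.9
grasp_force: 25.0
```

Call:
jog_arm(increments=[[0,0,0,0],[0,0,0,0],[0,0,0,0],[0,0,0,0],[0,0,0,0],[0,0,0,0],[0,0,0,0],[0,0,0,0]])

```text
clock: 26.85
tool_pos: [631.4, 81.8, 173.5]
orientation: [-180.0, 0.0, 48.6]
force: [0.3, -0.0, -1.7]
opening: 52.1
grasp_force: 25.0
```

```bash
python3 -c "
from fit import *
s=telemetry.get_state();print(s['tool_pos'],s['force'],s['qd'].round(1));save('wrist','w12.png');tilt('pics/raw_w12.png')
f=box(pj(pts(np.array([0,0,-19+8.]),*model(0,np.pi/2),26,(-35,35))));print('upright model',f.round(), box(pj(pts(np.array([0,0,-11.]),*model(0,np.pi/2),20,(35,)))).round())
m=mask('pics/raw_w12.png');ys,xs=np.where(m);print(xs.min(),xs.max(),ys.min(),ys.max())
t=vision.camera('top')[:,:,::-1];h=cv2.cvtColor(t,cv2.COLOR_BGR2HSV)
for n,lo,hi,p,z in (('blue insert',0,0,(572,378,49),0),('y',0,0,(524,-363,49),0)):
  x,y=proj('top',p).round().astype(int);print(n,x,y);print(cv2.cvtColor(t,cv2.COLOR_BGR2GRAY)[y-7:y+8:2,x-9:x+10:2])
"
```

```text
[631.43768859  81.84687778 173.47981853] [ 0.34158869 -0.00491551 -1.72865486] [ 0.  -0.2  0.1 -0.1 -0.1  0.   0. ]
rows [207 276 277] tilt 67.8 grip at 307.3 res [ 30.6   3.9 -34.6]
upright model [210. 350. 206. 381.] [226. 334. 277. 369.]
213 349 207 363
blue insert 190 184
[[ 99 100  98 100 100 100 100  99 100 100]
 [ 98 100 100 100 100 100  99  99 100 100]
 [ 99 101 100 100  99  98  99 100 100 100]
 [ 99  99  99  94  66  61  83  87 100 100]
 [100 101  99  92  49  50  85  64  90 102]
 [101 100 101  95  80  88  79  43  72  98]
 [100  99 101 100  80  57  45  44  53  87]
 [100 101  99 101 100  78  46  49  60  89]]
y 425 222
[[202 201 201 202 202 201 201 200 201 202]
 [201 201 202 200 194 199 201 202 201 202]
 [200 201 190 182 177 187 202 200 201 201]
 [201 164 119 185 115 105 201 200 202 201]
 [199 111  98 189 175 117 196 201 201 201]
 [199 116  95 124 170 186 198 201 202 202]
 [203 162 106  97 114 190 201 201 201 201]
 [203 203 183 139 169 198 202 202 202 201]]
```

The held sleeve matches the upright model: rim row 207 against 206, and hole row 277 against 277. Its middle is at about 184 mm, the arm is still, and both inserts show in their bins.

```bash
python3 -c "
from station import r
print(r.hand_in())"
```

```text
the job is handed in; nothing more can be done
None
```

The job is handed in; the station printed no verdict, but by my measurements both inserts are released in their own bins, a fingertip pressed the cushion at the bottom of the bore with 21 N, and the sleeve is held bore up with its middle about 184 mm above the bench.

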